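Start the splitting wedges in order

ROBOT

A 7-joint arm with a two-finger parallel gripper is mounted at the origin on the work surface. World frame = base frame: x ahead of the robot, y to its left, z up, the work surface at z = 0. Lengths are in mm, angles in rad, forces in N, time in s.
With the tool pointing down it reaches from about 425 to 875 mm from the base axis. Payload 4.7 kg.
Tool frame: the origin (TCP) lies at the very end of the fingers, on their centre line; the grasp point (between the pads) lies 19 mm behind it; z points along the fingers, y is the line along which they close (so a half turn about z gives the same grasp; the last joint's range is limited). The gripper opens to 85 mm and grips with 20 to 120 N. Pads are 22 mm wide; open, the fingers measure 114 mm over their backs; the gripper's body (76 mm by 85 mm) begins 54 mm behind the grasp point. The pads swing forward as they close: fully open they stand 13 mm farther back than shut.
Start: joints at [1.239, 0.321, -0.07, 1.45, 0.023, 1.371, -0.057], TCP at [220.298, -611.55, 231.349] pointing down, gripper open.
Joint ranges: [-2.86, 2.86], [-0.3, 2.09], [-1.38, 1.24], [0.06, 2.45], [-1.56, 4.7], [0.09, 2.05], [-2.69, 2.69]. Speed limits (rad/s): [2.57, 2.57, 3.14, 3.14, 3.14, 3.14, 3.14].

INTERFACE

Orientations are given as a unit quaternion [x, y, z, w].
In Python, from station import arm gives the robot as it stands.
- The arm moves only by the tool move_arm, never from a script. Its argument "targets" is a list that holds one entry, the list of rows, each a list of 7 numbers: the shift along the tool's x, y, z normalised to -1 to 1, where 1 is 0.8 m, then the turn, a rotation vector about the tool's x, y, z normalised to -1 to 1, where 1 is 120 degrees, then the opening, from 0 (shut) to 1 (fully open). A call has 1 to 8 rows; each row is the pose to reach, as a shift and turn from the pose commanded when the call began, along the tool's axes at that moment; what a row does not reach only later rows make up. A row lasts 1/8 s, in which the tool goes at most 62.5 mm and 10.7 degrees, less where a joint would pass 70% of its speed; a pose out of reach is approached as far as the arm can. A call with a number of a shift or a turn outside -1 to 1 is refused whole. A call with a gripper value outside its range is refused whole. The fingers move at their own pace and stop on an object; "newtons" is the grip in N (left out, the last holds). Time passes only in rows, so rows that repeat a pose let the fingers close. It gives the time, the measured TCP pose, the force, the opening and the grip force at its end, in the units of the state.
- arm.get_state(): the state, without advancing time (a new reading comes with each control period).
- arm.camera(name): name is "scene" or "top" or "wrist"; returns a dict with "frame" (400x640x3 uint8, red, green, blue), "intrinsics" (3x3 intrinsics, pixels), "T" (4x4, takes a point from camera to world coordinates). Camera axes: x right, y up, looking along -z (the intrinsics and any distortion apply to the point x, -y, -z); pixel columns grow to the right and rows downward; lengths in mm; the calibration is good to about 2 mm. The wrist camera is an equidistant fisheye: a pixel r from the principal point sees the ray r / f radians off the axis. A picture is of the moment at which its call begins. There is no depth.
- arm.finish_job(): hands the job in; it is judged then, once.
Trained networks look in a picture, given as the dict that the camera call returned (one of the last four; its "shot" number tells which), for a name from the list of things; names that differ only in an ending like _2 or _b are one class to them, and where a whole thing is asked for, a point or a joint stands for the part that bears it (a point fixed in the world has none). Each returns a list of dicts, best first, with "confidence" (0 to 1); they miss things now and then, are a little off and sometimes report something else, mostly with a low value. They report only what shows in the picture. A call takes as long as a camera call.
- arm.find_in(picture, target): "at" ([column, row] in pixels, amid what is visible of it).
- arm.cut_out(picture, target): "region" (400x640 bool, what is visible of it) and "at" ([column, row] in pixels, amid what is visible of it).
- arm.place_of(picture, target): "at" ([column, row] in pixels: a listed point, or the origin of a listed thing).
The state is a dict: "t": time; "q": joint angles; "joint_velocities": joint speeds; "joint_torque": joint torques, N m; "position": TCP position; "tcp_rot": TCP orientation; "ft_force": force on the tool from outside, world axes, zero at the start; "ft_torque": the same for the moment, N m; "finger_gap": finger opening in mm; "gripper_force": force on a finger pad.
Only numpy, scipy, OpenCV 4.12 (cv2) and the standard library are available. Lean on these libraries where they do the work, as an engineer would, in place of code of your own. Each camera call takes 0.05 s, during which the arm holds its last target. There are 200 camera calls.

TASK

Start the splitting wedges in the stone by pressing down on their heads with the fingertips: first the square-headed wedge, then the large round one, then the narrow bar-shaped one, each gently, sinking it about 5 mm deeper than it stands now. Do not grip or pull up any wedge, leave the small round wedge and everything else lying about as they are, and finish with the hand clear.

Things in the scene. Friction and masses are not known exactly. Their poses are not given: they have to be found in the camera images.
- stone: the fixed grey stone block, 200 x 340 x 120 mm high; origin at the centre of its underside, on the bench; x across it (away from the robot at yaw 0), y along the row of wedges, z up. Four holes in a row along its y at x = 0, 76 mm apart, each with two low feather lugs (6 mm high) either side of the wedge's shank. Wedge places in the row differ from run to run
- wedge_square_head (a point): steel wedge with a square head 40 x 40 mm; this point is the centre of the head's flat top, 32 to 36 mm above the stone's top face at the start. z up. The head is 14 mm thick on a 13 x 12 mm shank
- wedge_square (a joint): how far this wedge has been pushed down into its hole from its highest setting (m, grows downward; 0 to 0.004 at the start, stops at -0.012 and 0.020). It slides straight down with a steady friction of about 6 N plus 0.4 N for each 10 mm/s, has no spring, and stays where it is left
- wedge_round_head (a point): steel wedge with a large round head 44 mm in diameter; this point is the centre of the head's flat top, 32 to 36 mm above the stone's top face at the start. z up. The head is 14 mm thick on a 13 x 12 mm shank
- wedge_round (a joint): how far this wedge has been pushed down into its hole from its highest setting (m, grows downward; 0 to 0.004 at the start, stops at -0.012 and 0.020). It slides straight down with a steady friction of about 6 N plus 0.4 N for each 10 mm/s, has no spring, and stays where it is left
- wedge_bar_head (a point): steel wedge with a narrow bar-shaped head 56 x 18 mm, its long side across the row (along the stone's x); this point is the centre of the head's flat top, 32 to 36 mm above the stone's top face at the start. z up. The head is 14 mm thick on a 13 x 12 mm shank
- wedge_bar (a joint): how far this wedge has been pushed down into its hole from its highest setting (m, grows downward; 0 to 0.004 at the start, stops at -0.012 and 0.020). It slides straight down with a steady friction of about 6 N plus 0.4 N for each 10 mm/s, has no spring, and stays where it is left
- wedge_small_head (a point): steel wedge with a small round head 18 mm in diameter, already set deep: this point is the centre of its top, 18 mm above the stone's top face. To be left alone
- crayon: bystander: upright stick of white marking crayon, 20 mm thick, 50 mm high, standing on the stone's top near the edge facing the robot; origin at its foot
- spare_chisel: bystander: loose steel chisel 160 mm long, 14 mm thick, lying on the stone's top along its far edge, parallel to the row of wedges; origin at its middle, underside
- club_hammer: bystander: club hammer lying on the bench, head 100 x 50 x 50 mm, wooden handle; origin on its underside
- long_chisel: bystander: steel chisel 240 mm long lying on the bench; origin at its middle, underside
- offcut: bystander: stone offcut 70 x 60 x 40 mm on the bench; origin at its foot

How it is judged (in metres and radians):
On the way, in this order (a step that is already met when the one before it is completed fails the run):
1. the square-headed wedge has gone down at least 2.5 mm (distance of wedge_square_head from where it was at the start of the episode above 0.0025 m and value of joint wedge_square above 0.0025 m), for 0.2 s.
2. the large round-headed wedge has gone down at least 2.5 mm (distance of wedge_round_head from where it was at the start of the episode above 0.0025 m and value of joint wedge_round above 0.0025 m), for 0.2 s.
3. the bar-headed wedge has gone down at least 2.5 mm (distance of wedge_bar_head from where it was at the start of the episode above 0.0025 m and value of joint wedge_bar above 0.0025 m), for 0.2 s.
At the end, for the whole second after the job is handed in: The square, large round and bar-headed wedges each stand 2.5 to 8.5 mm lower than at the start, pressed in that order; the small wedge has moved less than 2 mm and every bystander less than 20 mm, at rest (all of step 1 and all of step 2 and all of step 3 and distance of each of wedge_square_head, wedge_round_head, wedge_bar_head from where it was at the start of the episode below 0.0085 m and distance of wedge_small_head from where it was at the start of the episode below 0.002 m and distance of each of crayon, spare_chisel, club_hammer, long_chisel, offcut from where it was at the start of the episode below 0.02 m and linear speed of each of crayon, spare_chisel, club_hammer, long_chisel, offcut below 0.02 m/s); the robot touches nothing.
It fails at once if a wedge is pressed before its turn (order: square, large round, bar) ((distance of wedge_round_head from where it was at the start of the episode above 0.002 m and distance of wedge_square_head from where it was at the start of the episode below 0.0025 m) or (distance of wedge_bar_head from where it was at the start of the episode above 0.002 m and distance of wedge_round_head from where it was at the start of the episode below 0.0025 m) or (distance of wedge_bar_head from where it was at the start of the episode above 0.002 m and distance of wedge_square_head from where it was at the start of the episode below 0.0025 m)).
It fails at once if a wedge is driven more than 8.5 mm (distance of any of wedge_square_head, wedge_round_head, wedge_bar_head from where it was at the start of the episode above 0.0085 m).
It fails at once if a wedge is pulled up (value of joint any of wedge_square, wedge_round, wedge_bar below -0.002 m).
It fails at once if the fingers or arm press harder than 25 N on anything (contact force between any of the fingers, the arm and anything else above 25 N).
It fails at once if the small wedge moves more than 2 mm, or a bystander is shifted or lifted more than 20 mm (distance of wedge_small_head from where it was at the start of the episode above 0.002 m or distance of any of crayon, spare_chisel, club_hammer, long_chisel, offcut from where it was at the start of the episode above 0.02 m).
It also fails if it takes over 51 s, if anything falls off the work surface, if the arm or the gripper's body presses on something with over 40 N, if the wrist force passes 120 N, or if a joint passes its speed limit or range.

## Working session

There is one attempt and no reset: what is moved stays moved. The work goes in short steps, Python scripts to look and compute and a tool call to move; the robot and the scene stay as the last step left them, time stands still between calls to the robot, and variables do not carry over. Pictures are saved under pics/ and viewed, at most 10 in all, crops included, and the job is handed in when it is done.

Besides the shell and the picture viewer there is one more tool, called after "Emit:" in YAML: its name, and indented under it one key for each argument. move_arm: Moves the arm, as the interface text tells. Its arguments: {"type":"object","properties":{"targets":{"type":"array"},"newtons":{"type":"number"}},"required":["targets"]}

```bash
mkdir -p pics; cat > h.py <<'E'
import numpy as np, cv2
from station import arm
def ray(p,px,wrist=False):
    K=np.array(p["intrinsics"]);T=np.array(p["T"])
    a=(px[0]-K[0,2])/K[0,0];b=(px[1]-K[1,2])/K[1,1]
    if wrist:
        r=np.hypot(a,b);s=np.sin(r)/max(r,1e-9);d=np.array([a*s,-b*s,-np.cos(r)])
    else: d=np.array([a,-b,-1.])
    return T[:3,3],T[:3,:3]@d
def at_z(p,px,z,wrist=False):
    o,d=ray(p,px,wrist);return o+d*(z-o[2])/d[2]
def tri(rs):
    A=np.zeros((3,3));B=np.zeros(3)
    for o,d in rs:
        d=d/np.linalg.norm(d);M=np.eye(3)-np.outer(d,d);A+=M;B+=M@o
    return np.linalg.solve(A,B)
NAMES=["wedge_square_head","wedge_round_head","wedge_bar_head","wedge_small_head","crayon","spare_chisel","stone","club_hammer","long_chisel","offcut"]
E
python3 - <<'E'
from h import *
s=arm.get_state();print(s["t"],s["position"],s["tcp_rot"],s["finger_gap"])
ps={n:arm.camera(n) for n in("top","scene","wrist")}
for n,p in ps.items(): cv2.imwrite(f"pics/{n}0.png",p["frame"][:,:,::-1])
for k in NAMES:
    rs=[]
    for n,p in ps.items():
        r=arm.place_of(p,k)
        if r:
            z=153 if "head" in k else 0
            print(k,n,np.round(r[0]["at"],1),round(r[0]["confidence"],2),at_z(p,r[0]["at"],z,n=="wrist").round(1))
            if r[0]["confidence"]>.5: rs.append(ray(p,r[0]["at"],n=="wrist"))
    if len(rs)>1: print("  tri",tri(rs).round(1))
E
```

```text
0.0 [ 220.08899581 -611.03197243  230.23296085] [ 9.85086749e-01  1.72055729e-01 -2.10402966e-04 -9.37895661e-04] 85.54234128624762
wedge_square_head top [327.6 200.7] 0.47 [526.3 -22.  153. ]
wedge_square_head scene [333.9 201.3] 0.53 [524.9  -9.9 153. ]
wedge_round_head top [301.  195.7] 0.56 [542.5  55.3 153. ]
wedge_round_head scene [342.2 223.1] 0.47 [546.9  60.1 153. ]
wedge_bar_head top [276.1 195.2] 0.46 [545.3 128.  153. ]
wedge_bar_head scene [358.1 243.6] 0.69 [549.4 133.2 153. ]
wedge_small_head top [349.6 200.8] 0.44 [524.8 -86.1 153. ]
wedge_small_head scene [317.1 185.6] 0.59 [532.8 -79.9 153. ]
crayon top [334.8 221.1] 0.58 [480.6 -46.3   0. ]
crayon scene [305.6 128.5] 0.67 [ 361.3 -419.3    0. ]
  tri [497.1 -70.8 349.1]
spare_chisel top [299.5 174.5] 0.6 [636.6  66.4   0. ]
spare_chisel scene [317.5 242.6] 0.69 [581.4  -7.2   0. ]
  tri [616.6  57.7 115.7]
stone top [313.2 204.1] 0.76 [537.5  22.9   0. ]
stone scene [335.2 242.9] 0.63 [539.6  22.    0. ]
  tri [538.4  22.1  -1.2]
club_hammer top [461.8 193.8] 0.79 [ 562.5 -462.5    0. ]
club_hammer scene [247.1 145.5] 0.71 [ 568. -460.    0.]
  tri [ 564.6 -465.8   -7.6]
long_chisel top [187.5 209.5] 0.83 [527.2 433.1   0. ]
long_chisel scene [438.9 355.9] 0.78 [512.4 435.3   0. ]
  tri [521.8 433.3  13.9]
offcut top [453.6 255.6] 0.69 [ 363.  -423.9    0. ]
offcut scene [306.  128.2] 0.94 [ 359.3 -419.8    0. ]
offcut wrist [214.3  13.7] 0.8 [ 370. -420.    0.]
  tri [ 364.2 -420.7    3.8]
```

```bash
python3 - <<'E'
import cv2,numpy as np
a=cv2.imread("pics/top0.png")[130:270,220:420];b=cv2.imread("pics/scene0.png")[120:310,230:430]
a=cv2.resize(a,None,fx=2,fy=2,interpolation=3);b=cv2.resize(b,None,fx=2,fy=2,interpolation=3)
o=np.zeros((380,800,3),np.uint8);o[:280,:400]=a;o[:380,400:]=b
cv2.imwrite("pics/c0.png",o)
E
```

```text
(no output)
```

View pics/c0.png

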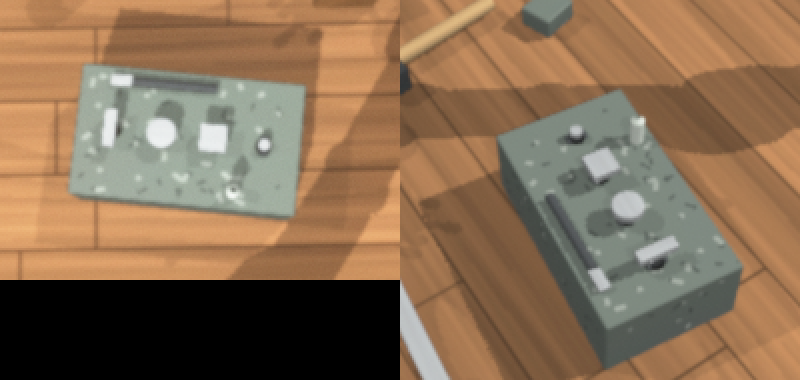

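The crops show the stone with, from left to right in the top view: bar (108,127), large round (160,132), square (212,138) and small (264,145). The crayon is at (232,190) and the chisel lies along the far edge. I'll move above the square wedge with the fingers shut.

```bash
cat >> h.py <<'E'
from scipy.spatial.transform import Rotation as R
def shift(world):
    s=arm.get_state();return (R.from_quat(s["tcp_rot"]).inv().apply(np.array(world)-s["position"])/800).round(4)
E
python3 -c "
from h import *
print(shift([531,-15,230]))"
```

```text
[ 0.6181 -0.5699  0.0016]
```

Emit:
move_arm:
  targets:
    - [[0.618, -0.57, 0, 0, 0, 0, 0], [0.618, -0.57, 0, 0, 0, 0, 0], [0.618, -0.57, 0, 0, 0, 0, 0], [0.618, -0.57, 0, 0, 0, 0, 0], [0.618, -0.57, 0, 0, 0, 0, 0], [0.618, -0.57, 0, 0, 0, 0, 0], [0.618, -0.57, 0, 0, 0, 0, 0], [0.618, -0.57, 0, 0, 0, 0, 0]]
  newtons: 20

```text
t: 2.65
position: [451.9, -166.3, 231.8]
tcp_rot: [0.985, 0.172, 0.0, 0.001]
ft_force: [0.7, 0.2, -0.6]
finger_gap: -0.2
gripper_force: 0.0
```

Emit:
move_arm:
  targets:
    - [[0.157, -0.144, 0, 0, 0, 0, 0], [0.157, -0.144, 0, 0, 0, 0, 0], [0.157, -0.144, 0, 0, 0, 0, 0], [0.157, -0.144, 0, 0, 0, 0, 0], [0.157, -0.144, 0, 0, 0, 0, 0]]

```text
t: 3.28
position: [530.1, -17.8, 231.2]
tcp_rot: [0.985, 0.172, -0.0, 0.0]
ft_force: [-1.2, -0.5, 0.3]
finger_gap: 0.3
gripper_force: 0.0
```

```bash
python3 - <<'E'
from h import *
s=arm.get_state();print(s["t"],s["position"].round(1),s["ft_force"].round(1))
w=arm.camera("wrist");cv2.imwrite("pics/w1.png",w["frame"][:,:,::-1])
t=arm.camera("top");sc=arm.camera("scene")
for k in NAMES[:4]:
    z=138 if "small" in k else 154
    for p,n in((w,1),(t,0),(sc,0)):
        for f in (arm.place_of,arm.find_in):
            r=f(p,k)
            if r: print(k,n,f.__name__,np.round(r[0]["at"]),round(r[0]["confidence"],2),at_z(p,r[0]["at"],z,n).round(1))
E
```

```text
3.275 [530.1 -17.8 231.2] [-1.2 -0.5  0.3]
wedge_square_head 1 call [315. 205.] 0.93 [533.8 -13.7 154. ]
wedge_square_head 1 call [318. 205.] 0.92 [534.5 -16.  154. ]
wedge_square_head 0 call [331. 200.] 0.78 [529.3 -19.2 154. ]
wedge_square_head 0 call [329. 202.] 0.51 [537.7 -16.3 154. ]
wedge_round_head 1 call [224. 167.] 0.65 [538.7  58.9 154. ]
wedge_round_head 1 call [229. 162.] 0.75 [543.3  56.8 154. ]
wedge_round_head 0 call [303. 195.] 0.5 [544.6  50.3 154. ]
wedge_round_head 0 call [300. 196.] 0.56 [542.1  58.2 154. ]
wedge_round_head 0 call [343. 222.] 0.58 [543.3  58.5 154. ]
wedge_round_head 0 call [341. 224.] 0.74 [550.1  60.7 154. ]
wedge_bar_head 1 call [145. 123.] 0.74 [551.4 133.6 154. ]
wedge_bar_head 1 call [150. 122.] 0.75 [553.1 128.4 154. ]
wedge_bar_head 0 call [276. 196.] 0.63 [542.5 129.7 154. ]
wedge_bar_head 0 call [276. 196.] 0.71 [544.  129.7 154. ]
wedge_bar_head 0 call [359. 244.] 0.5 [548.2 134.8 154. ]
wedge_bar_head 0 call [356. 246.] 0.56 [558.4 137.8 154. ]
wedge_small_head 1 call [398. 238.] 0.82 [525.6 -90.9 138. ]
wedge_small_head 1 call [396. 234.] 0.65 [527.8 -87.4 138. ]
wedge_small_head 0 call [317. 184.] 0.59 [525.  -94.8 138. ]
wedge_small_head 0 call [316. 187.] 0.42 [531.1 -86.4 138. ]
```

View pics/w1.png

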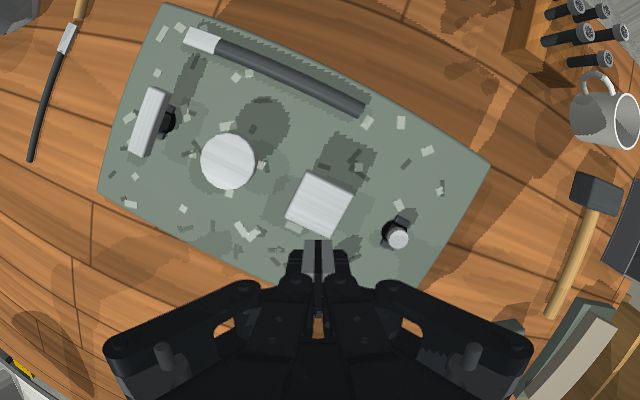

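The wrist view shows the square head (320,205), round (228,161), bar (150,122) and small (396,235), with the closed fingertips at about (318,245). These match the measured row. Now descending on the square.

Emit:
move_arm:
  targets:
    - [[0.006, -0.002, 0.04, 0, 0, 0, 0], [0.006, -0.002, 0.07, 0, 0, 0, 0], [0.006, -0.002, 0.084, 0, 0, 0, 0], [0.006, -0.002, 0.084, 0, 0, 0, 0], [0.006, -0.002, 0.084, 0, 0, 0, 0]]

```text
t: 5.25
position: [535.0, -13.9, 165.1]
tcp_rot: [0.985, 0.172, 0.001, 0.0]
ft_force: [0.3, 0.1, 0.6]
finger_gap: 0.1
gripper_force: 0.0
```

```bash
cat > st.py <<'E'
from h import *
s=arm.get_state();print(s["t"],s["position"].round(2),s["ft_force"].round(2))
E
python3 st.py
```

```text
5.25 [534.96 -13.95 165.12] [0.27 0.12 0.58]
```

Emit:
move_arm:
  targets:
    - [[0, 0, 0.00125, 0, 0, 0, 0], [0, 0, 0.0025, 0, 0, 0, 0], [0, 0, 0.00375, 0, 0, 0, 0], [0, 0, 0.005, 0, 0, 0, 0], [0, 0, 0.00625, 0, 0, 0, 0], [0, 0, 0.0075, 0, 0, 0, 0]]

```text
t: 6.0
position: [534.3, -14.0, 158.0]
tcp_rot: [0.985, 0.172, -0.0, 0.0]
ft_force: [-0.1, 0.2, 0.4]
finger_gap: -0.2
gripper_force: 0.0
```

Emit:
move_arm:
  targets:
    - [[0, 0, 0.0006, 0, 0, 0, 0], [0, 0, 0.00125, 0, 0, 0, 0]]

```text
t: 6.25
position: [534.3, -13.9, 157.1]
tcp_rot: [0.985, 0.172, 0.0, 0.0]
ft_force: [0.6, -1.2, -0.1]
finger_gap: 0.0
gripper_force: 0.0
```

Emit:
move_arm:
  targets:
    - [[0, 0, 0.0006, 0, 0, 0, 0], [0, 0, 0.00125, 0, 0, 0, 0]]

```text
t: 6.5
position: [534.3, -14.0, 156.1]
tcp_rot: [0.985, 0.172, -0.0, 0.0]
ft_force: [-0.6, -0.7, -1.0]
finger_gap: -0.1
gripper_force: 0.0
```

Emit:
move_arm:
  targets:
    - [[0, 0, 0.0006, 0, 0, 0, 0], [0, 0, 0.00125, 0, 0, 0, 0]]

```text
t: 6.75
position: [534.3, -14.0, 155.1]
tcp_rot: [0.985, 0.172, -0.0, 0.0]
ft_force: [0.2, 0.0, -0.3]
finger_gap: -0.3
gripper_force: 0.0
```

Emit:
move_arm:
  targets:
    - [[0, 0, 0.0006, 0, 0, 0, 0], [0, 0, 0.00125, 0, 0, 0, 0]]

```text
t: 7.0
position: [534.3, -14.0, 154.4]
tcp_rot: [0.985, 0.172, -0.0, 0.0]
ft_force: [-0.9, -0.2, 4.2]
finger_gap: -0.2
gripper_force: 2.2
```

Emit:
move_arm:
  targets:
    - [[0, 0, 0.0006, 0, 0, 0, 0], [0, 0, 0.00125, 0, 0, 0, 0]]

```text
t: 7.25
position: [534.3, -14.0, 153.5]
tcp_rot: [0.985, 0.172, 0.0, 0.0]
ft_force: [-1.7, 0.4, 4.0]
finger_gap: 0.1
gripper_force: 2.4
```

Emit:
move_arm:
  targets:
    - [[0, 0, 0.0006, 0, 0, 0, 0], [0, 0, 0.00125, 0, 0, 0, 0]]

```text
t: 7.5
position: [534.3, -14.0, 152.2]
tcp_rot: [0.985, 0.172, 0.0, 0.0]
ft_force: [-2.3, -0.4, 5.1]
finger_gap: -0.1
gripper_force: 2.3
```

Emit:
move_arm:
  targets:
    - [[0, 0, 0.0006, 0, 0, 0, 0], [0, 0, 0.0012, 0, 0, 0, 0], [0, 0, 0.0018, 0, 0, 0, 0], [0, 0, 0.0024, 0, 0, 0, 0], [0, 0, 0.003, 0, 0, 0, 0], [0, 0, 0.0035, 0, 0, 0, 0], [0, 0, 0.0035, 0, 0, 0, 0], [0, 0, 0.0035, 0, 0, 0, 0]]

```text
t: 8.5
position: [534.3, -14.0, 149.2]
tcp_rot: [0.985, 0.172, 0.0, 0.0]
ft_force: [-1.7, -0.3, 3.2]
finger_gap: 0.2
gripper_force: 1.9
```

```bash
python3 st.py
```

```text
8.5 [534.28 -13.97 149.2 ] [-1.71 -0.35  3.22]
```

Emit:
move_arm:
  targets:
    - [[0, 0, -0.01, 0, 0, 0, 0], [0, 0, -0.022, 0, 0, 0, 0], [0.02, -0.041, -0.022, 0, 0, 0, 0], [0.039, -0.082, -0.022, 0, 0, 0, 0], [0.039, -0.082, -0.022, 0, 0, 0, 0], [0.039, -0.082, -0.016, 0, 0, 0, 0], [0.039, -0.082, -0.0125, 0, 0, 0, 0], [0.039, -0.082, -0.0125, 0, 0, 0, 0]]

```text
t: 9.5
position: [541.2, 57.2, 158.8]
tcp_rot: [0.985, 0.171, -0.0, 0.0]
ft_force: [0.7, 0.2, -0.5]
finger_gap: -0.3
gripper_force: 0.0
```

Emit:
move_arm:
  targets:
    - [[0, 0, 0.00125, 0, 0, 0, 0], [0, 0, 0.0025, 0, 0, 0, 0], [0, 0, 0.0025, 0, 0, 0, 0]]

```text
t: 9.88
position: [541.4, 58.3, 157.2]
tcp_rot: [0.985, 0.172, -0.0, 0.0]
ft_force: [-0.1, 0.4, -0.7]
finger_gap: 0.0
gripper_force: 0.0
```

Emit:
move_arm:
  targets:
    - [[0, 0, 0.0006, 0, 0, 0, 0], [0, 0, 0.00125, 0, 0, 0, 0]]

```text
t: 10.12
position: [541.4, 58.3, 156.3]
tcp_rot: [0.985, 0.172, 0.0, 0.0]
ft_force: [0.4, -0.6, 0.5]
finger_gap: 0.1
gripper_force: 0.0
```

Emit:
move_arm:
  targets:
    - [[0, 0, 0.0006, 0, 0, 0, 0], [0, 0, 0.00125, 0, 0, 0, 0]]

```text
t: 10.38
position: [541.4, 58.3, 155.2]
tcp_rot: [0.985, 0.172, -0.0, 0.0]
ft_force: [-0.1, -0.5, -0.3]
finger_gap: -0.2
gripper_force: 0.0
```

Emit:
move_arm:
  targets:
    - [[0, 0, 0.0006, 0, 0, 0, 0], [0, 0, 0.00125, 0, 0, 0, 0]]

```text
t: 10.62
position: [541.4, 58.4, 154.2]
tcp_rot: [0.985, 0.172, -0.0, 0.0]
ft_force: [0.5, 0.9, 0.8]
finger_gap: 0.2
gripper_force: 0.0
```

Emit:
move_arm:
  targets:
    - [[0, 0, 0.0006, 0, 0, 0, 0], [0, 0, 0.00125, 0, 0, 0, 0]]

```text
t: 10.88
position: [541.4, 58.3, 153.7]
tcp_rot: [0.985, 0.172, -0.0, 0.0]
ft_force: [-1.9, -0.3, 4.2]
finger_gap: 0.1
gripper_force: 2.3
```

Emit:
move_arm:
  targets:
    - [[0, 0, 0.0008, 0, 0, 0, 0], [0, 0, 0.0016, 0, 0, 0, 0], [0, 0, 0.0024, 0, 0, 0, 0], [0, 0, 0.0032, 0, 0, 0, 0], [0, 0, 0.004, 0, 0, 0, 0], [0, 0, 0.0048, 0, 0, 0, 0], [0, 0, 0.0055, 0, 0, 0, 0], [0, 0, 0.0055, 0, 0, 0, 0]]

```text
t: 11.88
position: [541.4, 58.3, 148.8]
tcp_rot: [0.985, 0.172, -0.0, -0.0]
ft_force: [-1.1, 1.0, 4.9]
finger_gap: 0.4
gripper_force: 2.0
```

```bash
python3 st.py; python3 -c "
from h import *
print(shift([550,133.5,160]))"
```

```text
11.875 [541.39  58.35 148.75] [-1.15  0.97  4.87]
[ 0.042  -0.0847 -0.0141]
```

Emit:
move_arm:
  targets:
    - [[0, 0, -0.01, 0, 0, 0, 0], [0, 0, -0.022, 0, 0, 0, 0], [0.021, -0.042, -0.022, 0, 0, 0, 0], [0.042, -0.085, -0.022, 0, 0, 0, 0], [0.042, -0.085, -0.022, 0, 0, 0, 0], [0.042, -0.085, -0.016, 0, 0, 0, 0], [0.042, -0.085, -0.013, 0, 0, 0, 0], [0.042, -0.085, -0.013, 0, 0, 0, 0]]

```text
t: 12.88
position: [549.9, 132.4, 158.9]
tcp_rot: [0.985, 0.171, -0.0, 0.0]
ft_force: [0.7, -0.3, -0.6]
finger_gap: -0.2
gripper_force: 0.0
```

```bash
python3 st.py; python3 - <<'E'
from h import *
w=arm.camera("wrist");cv2.imwrite("pics/w2.png",w["frame"][:,:,::-1])
for z,k in zip((149.3,148.9,154,138),NAMES):
    r=arm.place_of(w,k)
    if r: print(k,r[0]["at"],at_z(w,r[0]["at"],z,1).round(1),round(r[0]["confidence"],2))
E
```

```text
12.875 [549.89 132.39 158.87] [ 0.74 -0.28 -0.59]
wedge_square_head [502.4, 324.5] [533.1 -13.6 149.3] 0.71
wedge_round_head [427.6, 298.1] [539.6  58.2 148.9] 0.87
wedge_bar_head [315.7, 250.2] [550.9 134.6 154. ] 0.92
wedge_small_head [548.2, 337.5] [522.2 -95.6 138. ] 0.69
```

View pics/w2.png

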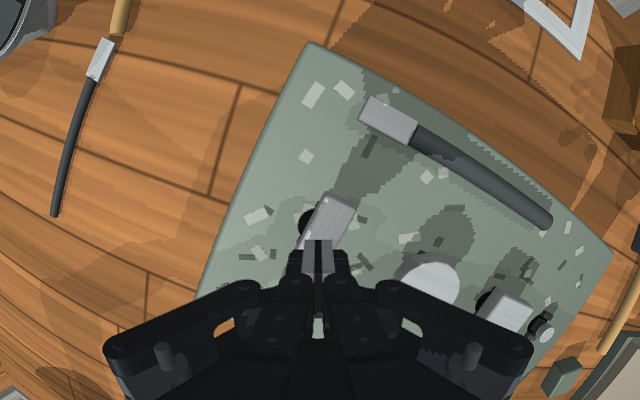

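The fingertips (318,245) are centred over the bar head, whose far end shows at (335,212). Pressing it now.

Emit:
move_arm:
  targets:
    - [[0, 0, 0.00125, 0, 0, 0, 0], [0, 0, 0.0025, 0, 0, 0, 0], [0, 0, 0.0025, 0, 0, 0, 0]]

```text
t: 13.5
position: [549.9, 133.7, 157.1]
tcp_rot: [0.985, 0.172, -0.0, 0.0]
ft_force: [0.3, -0.1, 0.5]
finger_gap: 0.3
gripper_force: 0.0
```

Emit:
move_arm:
  targets:
    - [[0, 0, 0.0006, 0, 0, 0, 0], [0, 0, 0.00125, 0, 0, 0, 0]]

```text
t: 13.75
position: [550.0, 133.7, 156.3]
tcp_rot: [0.985, 0.172, 0.0, 0.0]
ft_force: [-0.1, -0.2, 0.4]
finger_gap: 0.2
gripper_force: 0.0
```

Emit:
move_arm:
  targets:
    - [[0, 0, 0.0006, 0, 0, 0, 0], [0, 0, 0.00125, 0, 0, 0, 0]]

```text
t: 14.0
position: [549.9, 133.7, 155.2]
tcp_rot: [0.985, 0.172, -0.0, 0.0]
ft_force: [-0.4, -0.4, -0.6]
finger_gap: -0.2
gripper_force: 0.0
```

Emit:
move_arm:
  targets:
    - [[0, 0, 0.0006, 0, 0, 0, 0], [0, 0, 0.00125, 0, 0, 0, 0]]

```text
t: 14.25
position: [550.0, 133.7, 154.8]
tcp_rot: [0.985, 0.172, 0.0, 0.0]
ft_force: [-2.0, -1.0, 5.0]
finger_gap: 0.5
gripper_force: 2.3
```

Emit:
move_arm:
  targets:
    - [[0, 0, 0.0006, 0, 0, 0, 0], [0, 0, 0.00125, 0, 0, 0, 0]]

```text
t: 14.5
position: [550.0, 133.7, 153.5]
tcp_rot: [0.985, 0.172, 0.0, 0.0]
ft_force: [-1.3, -1.0, 5.3]
finger_gap: -0.3
gripper_force: 2.3
```

Emit:
move_arm:
  targets:
    - [[0, 0, 0.0007, 0, 0, 0, 0], [0, 0, 0.0014, 0, 0, 0, 0], [0, 0, 0.0021, 0, 0, 0, 0], [0, 0, 0.0028, 0, 0, 0, 0], [0, 0, 0.0035, 0, 0, 0, 0], [0, 0, 0.0042, 0, 0, 0, 0], [0, 0, 0.0042, 0, 0, 0, 0], [0, 0, 0.0042, 0, 0, 0, 0]]

```text
t: 15.5
position: [550.0, 133.7, 149.8]
tcp_rot: [0.985, 0.172, 0.0, 0.0]
ft_force: [-1.1, -0.3, 3.6]
finger_gap: -0.2
gripper_force: 1.8
```

Emit:
move_arm:
  targets:
    - [[0, 0, -0.01, 0, 0, 0, 0], [0, 0, -0.04, 0, 0, 0, 0], [0, 0, -0.09, 0, 0, 0, 0], [0, 0, -0.12, 0, 0, 0, 0], [0, 0, -0.12, 0, 0, 0, 0], [0, 0, -0.12, 0, 0, 0, 0], [0, 0, -0.12, 0, 0, 0, 0], [0, 0, -0.12, 0, 0, 0, 0]]

```text
t: 16.5
position: [549.5, 133.6, 245.0]
tcp_rot: [0.985, 0.172, -0.001, -0.0]
ft_force: [1.0, -0.2, 0.3]
finger_gap: -0.0
gripper_force: 0.0
```

```bash
python3 st.py; python3 - <<'E'
from h import *
w=arm.camera("wrist");cv2.imwrite("pics/w3.png",w["frame"][:,:,::-1])
E
```

```text
16.5 [549.51 133.56 244.99] [ 1.04 -0.16  0.31]
```

View pics/w3.png

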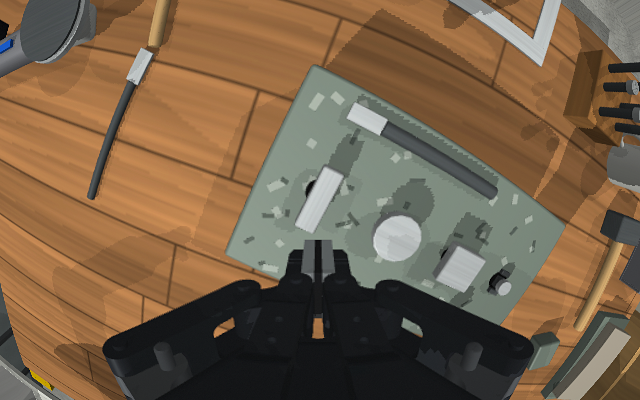

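The hand is clear. The bar (320,200), round (398,238), square (460,270) and small (500,285) wedges stand in the row, and the spare chisel is undisturbed. Handing in.

```bash
python3 -c "
from h import *
print(arm.finish_job())"
```

```text
the job is handed in; nothing more can be done
None
```

I pressed the square, large round and bar wedges in that order, each about 5 mm deeper by the arm's own readings, with measured forces around 5 N, and handed the job in with the hand clear; the hand-in returned no verdict.

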